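Sweep the used caps into the discard bay

TASK

Sweep the three used orange screw caps along the bench into the red discard bay with your fingertips, so that each lies flat and wholly inside the bay. Only push them: do not lift or tip them, and leave the jar, the dishes and everything else standing where they are.

Things in the scene. Friction and masses are not known exactly. Their poses are not given: they have to be found in the camera images.
- cap_a: used screw cap, bright orange ribbed plastic disc, 44 mm diameter, 22 mm tall, about 20 g, loose, lying flat on the bench, closed end up; origin at the centre of its underside (z = 0 while on the bench), z axis up
- cap_b: used screw cap, bright orange ribbed plastic disc, 44 mm diameter, 22 mm tall, about 20 g, loose, lying flat on the bench, closed end up; origin at the centre of its underside (z = 0 while on the bench), z axis up
- cap_c: used screw cap, bright orange ribbed plastic disc, 44 mm diameter, 22 mm tall, about 20 g, loose, lying flat on the bench, closed end up; origin at the centre of its underside (z = 0 while on the bench), z axis up
- bay: discard bay: three-sided steel guard fixed to the bench round a red floor 200 mm wide (its x, -100 to 100) and 130 mm deep (its y, -65 to 65); origin at the floor's centre, bench height. Walls 28 mm high, 4 mm thick stand outside the red at both x ends and the -y side; the whole +y side is the open mouth, no step or lip. Small 3 mm thick lugs reach 20 mm out at the x ends.
- jar: small amber glass jar with white lid, 48 mm diameter, 50 mm tall, among the caps; loose bystander standing on the bench, origin at the centre of its underside
- dish: covered round culture dish, clear lid, pink inside, 60 mm diameter, 15 mm tall, among the caps; loose bystander standing on the bench, origin at the centre of its underside
- reagent_bottle: white bottle with green cap, 56 mm diameter, 120 mm tall, at the right; loose bystander standing on the bench, origin at the centre of its underside
- dish_stack: stack of four covered dishes, 60 mm diameter, 60 mm tall, at the back; loose bystander standing on the bench, origin at the centre of its underside
- tip_box: blue box with clear lid, 85 x 120 mm, 67 mm tall, at the back; loose bystander standing on the bench, origin at the centre of its underside
Mind the look-alikes: they are no part of the job. What is shaped like the cap_a but green or purple is not meant.

How it is judged:
At the end, for the whole second after the job is handed in: All three orange caps rest flat on the red floor, between the side walls of the bay and wholly behind its mouth (a cap's rim may show at most 4 mm past the mouth line), at rest (y of cap_a in the frame of bay between -0.065 and 0.047 m and x of cap_a in the frame of bay between -0.1 and 0.1 m and height (world z) of each of cap_a, cap_b, cap_c below 0.008 m and angle between each of cap_a, cap_b, cap_c's own z axis and vertical below 0.2 rad and linear speed of each of cap_a, cap_b, cap_c below 0.02 m/s and y of cap_b in the frame of bay between -0.065 and 0.047 m and x of cap_b in the frame of bay between -0.1 and 0.1 m and y of cap_c in the frame of bay between -0.065 and 0.047 m and x of cap_c in the frame of bay between -0.1 and 0.1 m); the robot touches nothing.
It fails at once if an orange cap is lifted or tipped up (its underside's centre more than 12 mm above the bench) (height (world z) of any of cap_a, cap_b, cap_c above 0.012 m).
It fails at once if the jar or the dish among the caps is shifted more than 15 mm or tipped (distance of any of jar, dish from where it was at the start of the episode above 0.015 m or angle between any of jar, dish's own z axis and vertical above 0.3 rad).
It fails at once if the bottle, box or dish stack round about is shifted more than 15 mm or tipped (distance of any of reagent_bottle, dish_stack, tip_box from where it was at the start of the episode above 0.015 m or angle between any of reagent_bottle, dish_stack, tip_box's own z axis and vertical above 0.3 rad).
It also fails if it takes over 67 s, if anything falls off the work surface, if the arm or the gripper's body presses on something with over 40 N, if the wrist force passes 120 N, or if a joint passes its speed limit or range.

ROBOT

A 7-joint arm with a two-finger parallel gripper is mounted at the origin on the work surface. World frame = base frame: x ahead of the robot, y to its left, z up, the work surface at z = 0. Lengths are in m, angles in rad, forces in N, time in s.
With the tool pointing down it reaches from about 0.425 to 0.8 m from the base axis. Payload 8.3 kg.
Tool frame: the origin (TCP) lies on the mounting face of the last link; the fingertips stand 173 mm ahead of it and the grasp point (between the pads) lies 155 mm ahead of it (bot.tcp_to_tips is the distance from the TCP to the fingertips, in m); z points along the fingers, y is the line along which they close (so a half turn about z gives the same grasp; the last joint's range is limited). The gripper opens to 85 mm and grips with 20 to 120 N. Pads are 22 mm wide; open, the fingers measure 114 mm over their backs; the gripper's body (76 mm by 85 mm) begins 54 mm behind the grasp point. The pads swing forward as they close: fully open they stand 13 mm farther back than shut.
Start: joints at [1.101, 0.383, 0.016, 1.37, -0.006, 1.388, -0.046], TCP at [0.247, -0.574, 0.405] pointing down, gripper open.
Joint ranges: [-2.95, 2.95], [-0.25, 2.06], [-1.52, 1.56], [0.18, 2.33], [-1.44, 4.58], [0.02, 2.06], [-3.01, 3.01]. Speed limits (rad/s): [2.39, 2.39, 3.01, 3.01, 3.14, 3.14, 3.14].

INTERFACE

Orientations are given as a unit quaternion [x, y, z, w].
In Python, from plant import readout, read_camera, camera_info, bot gives the robot as it stands.
- The arm moves only by the tool send_rows, never from a script. Its argument "rows" is a list of rows, each a list of 5 numbers: the gripper command: -1 is fully open, 1 is shut, values between are in proportion, then the shift along the world's x, y, z in m, then the turn about the world's z in degrees. In form: [[fingers, x, y, z, twist], ...]. A call has exactly 5 rows; each row shifts and turns the commanded pose from where the row before left it; what a row does not reach is not made up. A row lasts 1/10 s, in which the tool goes at most 50 mm and 8.59 degrees, less where a joint would pass 70% of its speed; a pose out of reach is approached as far as the arm can. A call is refused whole if a number of a shift passes 0.05 or a number of a turn 8.59, either way. A call with a gripper value outside its range is refused whole. The fingers move at their own pace and stop on an object; the grip force is fixed at half the most. Time passes only in rows, so rows that do not move let the fingers close, or fill a call up. It gives the time, the measured TCP pose, the force, the opening and the grip force at its end, in the units of the state.
- readout.get_state(): the state, without advancing time (a new reading comes with each control period).
- read_camera(name): name is "side" or "top"; returns the picture (480x640x3 uint8, red, green, blue); there is no depth.
- camera_info(name): a dict with "camera_matrix" (3x3 intrinsics, pixels), "camera_from_world" (4x4, takes a point from world to camera coordinates). Camera axes: x right, y up, looking along -z (the intrinsics and any distortion apply to the point x, -y, -z); pixel columns grow to the right and rows downward; lengths in m; the calibration is good to about 2 mm. A picture is of the moment at which its call begins. camera_info takes no time and is no camera call.
- bot.finish_job(): hands the job in; it is judged then, once.
The state is a dict: "time_s": time; "joints": joint angles; "joint_velocities": joint speeds; "tau": joint torques, N m; "position": TCP position; "tool_rot": TCP orientation; "force": force on the tool from outside, world axes, zero at the start; "ft_torque": the same for the moment, N m; "opening": finger opening in m; "gripper_force": force on a finger pad.
Only numpy, scipy, OpenCV 4.12 (cv2) and the standard library are available. Lean on these libraries where they do the work, as an engineer would, in place of code of your own. Each camera call takes 0.05 s, during which the arm holds its last target. There are 200 camera calls.

## Working session

There is one attempt and no reset: what is moved stays moved. The work goes in short steps, Python scripts to look and compute and a tool call to move; the robot and the scene stay as the last step left them, time stands still between calls to the robot, and variables do not carry over. Pictures are saved under pics/ and viewed, at most 10 in all, crops included, and the job is handed in when it is done.

Besides the shell and the picture viewer there is one more tool, called after ">>>" in YAML: its name, and indented under it one key for each argument. send_rows: Moves the arm, as the interface text tells. Its arguments: {"type":"object","properties":{"rows":{"type":"array"}},"required":["rows"]}

```bash
mkdir -p pics; ls; python3 - <<'E'
from plant import readout, read_camera, camera_info, bot
import cv2
for n in("top","side"):
    cv2.imwrite(f"pics/{n}0.png",cv2.cvtColor(read_camera(n),cv2.COLOR_RGB2BGR))
s=readout.get_state();print(s['position'],s['tool_rot'],s['opening'],s['time_s'],bot.tcp_to_tips)
E
```

```text
pics
[ 0.24724947 -0.57385296  0.4037665 ] [ 9.79386164e-01  2.01994949e-01 -1.92930710e-04 -8.63432702e-04] 0.08536978578165356 0.1 0.1734
```

View pics/top0.png

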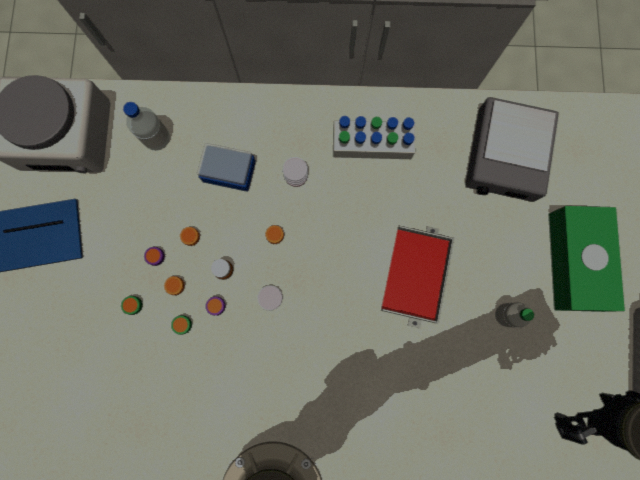

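View pics/side0.png

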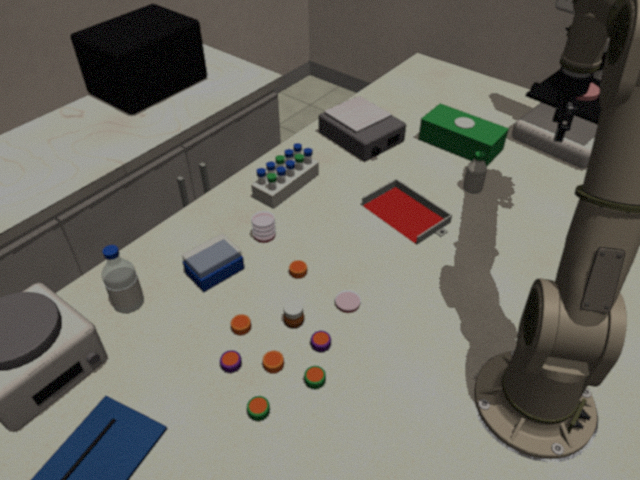

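Top view: plain orange caps are at about (190,236), (174,285) and (275,234). Orange-topped caps with green rims are at (131,305) and (181,325), and with purple rims at (154,256) and (215,306). The jar is at (222,268), the dish at (270,297) and the bay at (417,274). The three plain orange ones fit the description. I'll confirm that in an enlarged crop and measure.

```bash
cat > h.py <<'E'
from plant import readout, read_camera, camera_info, bot
import cv2, numpy as np
def ray(n,px,z):
    i=camera_info(n);K=np.array(i["camera_matrix"]);T=np.array(i["camera_from_world"])
    d=np.linalg.inv(K)@[px[0],px[1],1];d=T[:3,:3].T@(d*[1,-1,-1]);c=-T[:3,:3].T@T[:3,3]
    return c+d*(z-c[2])/d[2]
def proj(n,p):
    i=camera_info(n);q=(np.array(i["camera_from_world"])@[*p,1])[:3]*[1,-1,-1]
    q=np.array(i["camera_matrix"])@q;return q[:2]/q[2]
def blobs(n,im,lo,hi,amin=40):
    m=cv2.inRange(cv2.cvtColor(im,cv2.COLOR_RGB2HSV),lo,hi)
    k,_,st,c=cv2.connectedComponentsWithStats(m)
    return [(c[i],st[i,4]) for i in range(1,k) if st[i,4]>amin],m
def caps(n="top",im=None):
    if im is None: im=read_camera(n)
    return [(c.round(1),a,ray(n,c,.022 if n=="top" else .016).round(4)[:2]) for c,a in blobs(n,im,(6,150,90),(18,255,255))[0]]
E
python3 - <<'E'
from h import *
im=read_camera("top")
b=cv2.cvtColor(im,cv2.COLOR_RGB2BGR)
cv2.imwrite("pics/crop.png",cv2.resize(b[215:345,110:300],None,fx=4.2,fy=4.2,interpolation=cv2.INTER_CUBIC))
print("cam",ray("top",(320,240),0),camera_info("top")["camera_matrix"])
for n in("top","side"):
    for c in caps(n,read_camera(n)): print(n,*c)
_,m=blobs("top",im,(0,170,90),(4,255,255))
k=max(cv2.findContours(m,0,2)[0],key=cv2.contourArea);r=cv2.boxPoints(cv2.minAreaRect(k))
w=np.array([ray("top",p,0) for p in r]);print("bay px",r.round(1).tolist(),"\n",w.round(4),np.linalg.norm(np.diff(w,axis=0),axis=1))
for nm,p,z in [("jar",(222,268),.05),("dish",(270,297),.015),("stack",(295,168),.06),("box",(229,163),.067),("bottlecap",(526,315),.12)]: print(nm,ray("top",p,z).round(3))
E
```

```text
cam [ 0.58587615 -0.09389245  0.        ] [[460.7948769    0.         319.77010851]
 [  0.         460.7948769  240.57384757]
 [  0.           0.           1.        ]]
top [189.  235.5] 242 [0.5851 0.2222]
top [274.4 234. ] 240 [0.594  0.0166]
top [152.5 255.2] 137 [0.535  0.3059]
top [173.4 285.2] 252 [0.4648 0.2507]
top [129.4 304.6] 155 [0.4167 0.3503]
top [214.1 305.4] 142 [0.4198 0.1514]
top [179.7 324.5] 154 [0.3737 0.2289]
side [297.7 267.2] 176 [0.595  0.0171]
side [240.3 322.6] 237 [0.5856 0.2232]
side [320.4 337.9] 124 [0.4215 0.1475]
side [272.7 359.9] 284 [0.4648 0.2519]
side [229.7 358.2] 139 [0.5375 0.3036]
side [314.5 374. ] 186 [0.3752 0.2253]
side [257.5 405. ] 215 [0.4184 0.3473]
bay px [[381.70001220703125, 307.8999938964844], [397.79998779296875, 229.3000030517578], [450.20001220703125, 240.10000610351562], [434.0, 318.70001220703125]] 
 [[ 0.4242 -0.2461  0.    ]
 [ 0.6175 -0.2857  0.    ]
 [ 0.5938 -0.4149 -0.    ]
 [ 0.4018 -0.3718  0.    ]] [0.19728613 0.13131395 0.19679567]
jar [0.506 0.132 0.05 ]
dish [0.443 0.022 0.015]
stack [ 0.749 -0.03   0.06 ]
box [0.755 0.127 0.067]
bottlecap [ 0.414 -0.539  0.12 ]
```

View pics/crop.png

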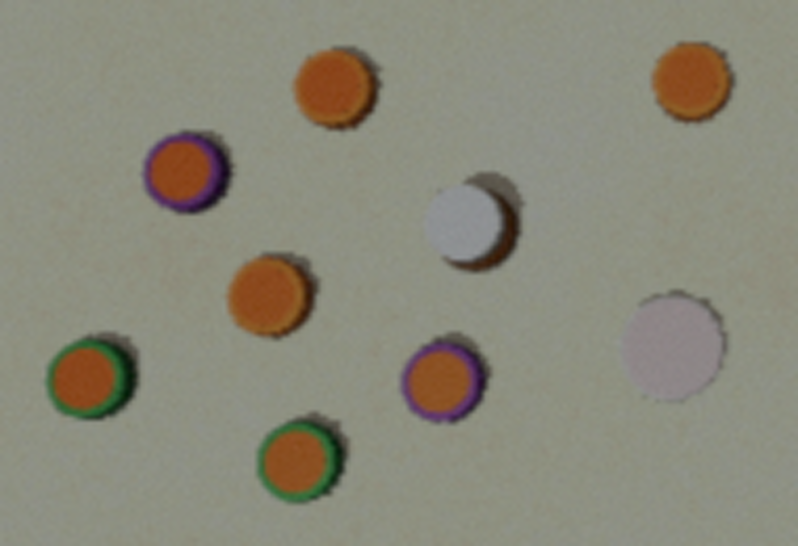

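The crop confirms it: the three plain orange caps are A (0.585,0.222), B (0.594,0.017) and C (0.465,0.251). The purple- and green-rimmed caps are look-alikes. I'll start with B and push each cap nested between two part-open fingertips.

>>> send_rows:
  rows:
    - [0.3, 0.018, 0.033, 0, 3]
    - [0.3, 0.018, 0.033, 0, 3]
    - [0.3, 0.018, 0.033, 0, 3]
    - [0.3, 0.018, 0.033, 0, 3]
    - [0.3, 0.018, 0.033, 0, 3]

```text
time_s: 0.75
position: [0.3378, -0.4075, 0.4047]
tool_rot: [0.944, 0.329, -0.0, 0.0]
force: [0.4, 0.9, 0.3]
opening: 0.0299
gripper_force: 0.0
```

>>> send_rows:
  rows:
    - [0.3, 0.018, 0.033, 0, 3]
    - [0.3, 0.018, 0.033, 0, 3]
    - [0.3, 0.018, 0.033, 0, 3]
    - [0.3, 0.018, 0.033, 0, 3]
    - [0.3, 0.018, 0.033, 0, 3]

```text
time_s: 1.25
position: [0.4277, -0.2425, 0.4048]
tool_rot: [0.893, 0.45, 0.0, 0.0]
force: [0.5, 0.2, 0.1]
opening: 0.0301
gripper_force: 0.0
```

>>> send_rows:
  rows:
    - [0.3, 0.018, 0.033, -0.01, 3]
    - [0.3, 0.018, 0.033, -0.01, 3]
    - [0.3, 0.018, 0.033, -0.01, 3]
    - [0.3, 0.018, 0.033, -0.01, 3]
    - [0.3, 0.018, 0.033, -0.01, 3]

```text
time_s: 1.75
position: [0.5178, -0.0777, 0.3544]
tool_rot: [0.827, 0.562, 0.0, 0.0]
force: [0.3, -0.5, 0.1]
opening: 0.0299
gripper_force: 0.0
```

>>> send_rows:
  rows:
    - [0.3, 0.018, 0.033, -0.01, 3]
    - [0.3, 0.018, 0.033, -0.01, 3]
    - [0.3, 0.018, 0.033, -0.01, 3]
    - [0.3, 0.018, 0.033, -0.01, 3]
    - [0.3, 0.018, 0.033, -0.01, 3]

```text
time_s: 2.25
position: [0.6079, 0.0872, 0.3042]
tool_rot: [0.747, 0.665, -0.0, 0.0]
force: [0.8, -0.0, 0.5]
opening: 0.0299
gripper_force: 0.0
```

>>> send_rows:
  rows:
    - [0.3, -0.004, 0, -0.03, 0.7]
    - [0.3, -0.004, 0, -0.03, 0]
    - [0.3, 0, -0.005, -0.03, 0]
    - [0.3, 0, -0.005, -0.02, 0]
    - [0.3, 0, 0, -0.008, 0]

```text
time_s: 2.75
position: [0.5985, 0.0748, 0.1841]
tool_rot: [0.744, 0.669, -0.002, -0.001]
force: [0.2, -0.0, 0.1]
opening: 0.0299
gripper_force: 0.0
```

```bash
python3 - <<'E'
from h import *
im=read_camera("side");s=readout.get_state();print(s['position'],s['force'])
b=cv2.cvtColor(im,cv2.COLOR_RGB2BGR)[180:400,190:430]
cv2.imwrite("pics/s1.png",cv2.resize(b,None,fx=2.7,fy=2.7,interpolation=cv2.INTER_CUBIC))
for c in caps(): print(*c)
p=s['position']
print([proj("side",(p[0]+dx,p[1],.0)) .round()for dx in(-.02,.02)])
E
```

```text
[0.59851274 0.07533422 0.18406231] [-1.21525101 -0.05720363 -0.61976563]
[189.1 235.5] 242 [0.585 0.222]
[274.2 233.5] 225 [0.5951 0.0172]
[152.4 255.2] 138 [0.5351 0.3062]
[173.5 285.2] 260 [0.4647 0.2503]
[129.4 304.6] 155 [0.4167 0.3503]
[212.5 306.1] 103 [0.4181 0.1551]
[179.7 324.5] 155 [0.3737 0.229 ]
[array([287., 289.]), array([275., 281.])]
```

View pics/s1.png

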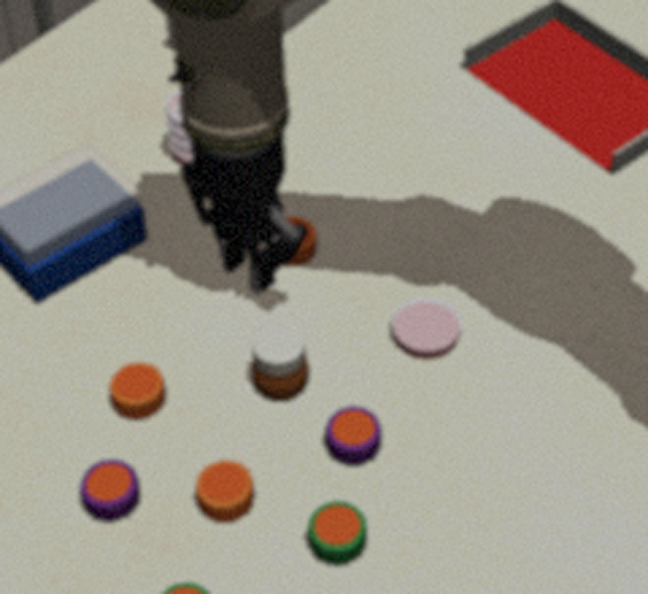

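>>> send_rows:
  rows:
    - [0.3, 0.001, -0.01, -0.003, 0]
    - [0.3, -0.001, -0.015, 0, 0]
    - [0.3, -0.002, -0.02, 0, 0]
    - [0.3, -0.003, -0.025, 0, 0]
    - [0.3, -0.003, -0.03, 0, 0]

```text
time_s: 3.35
position: [0.5915, -0.0254, 0.1849]
tool_rot: [0.743, 0.669, 0.001, 0.001]
force: [1.1, -0.3, -0.7]
opening: 0.0302
gripper_force: 0.1
```

>>> send_rows:
  rows:
    - [0.3, -0.003, -0.03, 0, 0]
    - [0.3, -0.003, -0.03, 0, 0]
    - [0.3, -0.003, -0.03, 0, 0]
    - [0.3, -0.003, -0.03, 0, 0]
    - [0.3, -0.003, -0.03, 0, 0]

```text
time_s: 3.85
position: [0.5759, -0.1769, 0.1849]
tool_rot: [0.744, 0.669, 0.0, 0.001]
force: [0.3, -0.1, 0.0]
opening: 0.0298
gripper_force: 0.1
```

```bash
python3 - <<'E'
from h import *
a=read_camera("side");t=read_camera("top");s=readout.get_state();print(s['position'],s['force'])
for n,i in(("side",a),("top",t)): 
  for c in caps(n,i): print(n,*c)
b=cv2.cvtColor(a,cv2.COLOR_RGB2BGR)[140:300,230:470]
cv2.imwrite("pics/s2.png",cv2.resize(b,None,fx=2.7,fy=2.7,interpolation=cv2.INTER_CUBIC))
E
```

```text
[ 0.57498832 -0.1818875   0.18457081] [-0.89179486 -0.97144619 -0.28659075]
side [240.3 322.8] 243 [0.5851 0.2236]
side [320.5 338. ] 126 [0.4213 0.1475]
side [272.8 360. ] 292 [0.4644 0.2521]
side [229.8 358.3] 136 [0.5373 0.3036]
side [314.5 374. ] 189 [0.3753 0.2253]
side [257.6 405. ] 215 [0.4183 0.3472]
top [189.1 235.5] 241 [0.5851 0.222 ]
top [152.5 255.2] 136 [0.535 0.306]
top [173.5 285.2] 257 [0.4647 0.2505]
top [129.4 304.6] 155 [0.4167 0.3503]
top [214.1 305.4] 142 [0.4197 0.1514]
top [179.7 324.5] 154 [0.3737 0.2289]
```

View pics/s2.png

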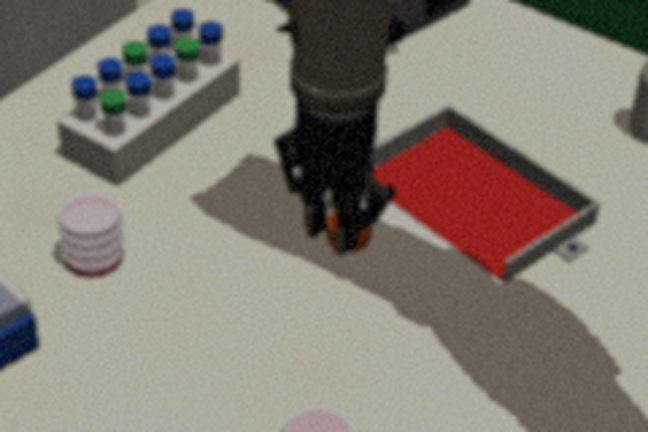

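B is nested between the fingertips and the bystanders are unmoved, so I'm continuing into the bay.

>>> send_rows:
  rows:
    - [0.3, -0.002, -0.02, 0, 0]
    - [0.3, -0.003, -0.03, 0, 0]
    - [0.3, -0.003, -0.03, 0, 0]
    - [0.3, -0.002, -0.02, 0, 0]
    - [0.3, -0.002, -0.015, 0, 0]

```text
time_s: 4.45
position: [0.5636, -0.2918, 0.1846]
tool_rot: [0.744, 0.668, -0.0, 0.001]
force: [0.3, 0.2, 0.4]
opening: 0.0298
gripper_force: 0.2
```

>>> send_rows:
  rows:
    - [0.3, -0.001, -0.01, 0, 0]
    - [0.3, -0.001, -0.008, 0, 0]
    - [0.3, -0.001, -0.005, 0, 0]
    - [0.3, 0, -0.002, 0, 0]
    - [0.3, 0, 0, 0, 0]

```text
time_s: 4.95
position: [0.5615, -0.3135, 0.1836]
tool_rot: [0.743, 0.669, 0.0, -0.0]
force: [0.5, -0.7, 0.1]
opening: 0.0299
gripper_force: 0.0
```

>>> send_rows:
  rows:
    - [0.3, 0.001, 0.01, 0, 0]
    - [0.3, 0.002, 0.02, 0, 0]
    - [0.3, 0.002, 0.02, 0.01, 0]
    - [0.3, 0.002, 0.02, 0.03, 0]
    - [0.3, 0.002, 0.03, 0.035, 0]

```text
time_s: 5.45
position: [0.5698, -0.2126, 0.2589]
tool_rot: [0.743, 0.669, -0.001, -0.001]
force: [1.4, -0.9, -0.2]
opening: 0.0299
gripper_force: 0.0
```

>>> send_rows:
  rows:
    - [0.3, 0.002, 0.04, 0, -1]
    - [0.3, 0.002, 0.04, 0, -1]
    - [0.3, 0.002, 0.04, 0, 0]
    - [0.3, 0.002, 0.04, 0, 0]
    - [0.3, 0.002, 0.04, 0, 0]

```text
time_s: 5.95
position: [0.5798, -0.0105, 0.2598]
tool_rot: [0.754, 0.657, 0.0, 0.0]
force: [0.8, 0.2, 0.7]
opening: 0.0297
gripper_force: 0.0
```

>>> send_rows:
  rows:
    - [0.3, 0.002, 0.04, 0, 0]
    - [0.3, 0.002, 0.04, 0, 0]
    - [0.3, 0.002, 0.04, 0, 0]
    - [0.3, 0.002, 0.04, 0, 0]
    - [0.3, 0.002, 0.04, 0, 0]

```text
time_s: 6.45
position: [0.5892, 0.1894, 0.2597]
tool_rot: [0.754, 0.657, 0.0, 0.0]
force: [0.3, -0.3, 0.7]
opening: 0.0299
gripper_force: 0.0
```

```bash
python3 - <<'E'
from h import *
t=read_camera("top");a=read_camera("side");s=readout.get_state();print(s['position'],s['tool_rot'],s['force'])
for n,i in(("side",a),("top",t)): 
  for c in caps(n,i): print(n,*c)
cv2.imwrite("pics/t3.png",cv2.cvtColor(t,cv2.COLOR_RGB2BGR))
E
```

```text
[0.5874894  0.19546867 0.26009535] [ 0.7508319   0.66048771  0.00189031 -0.00196915] [-0.7121049   1.77236486  0.04050537]
side [392.6 199.4] 179 [ 0.5561 -0.3416]
side [240.6 323.1] 266 [0.5841 0.2237]
side [320.4 338. ] 124 [0.4215 0.1477]
side [273.  360.6] 314 [0.463  0.2529]
side [229.7 358.3] 139 [0.5374 0.3037]
side [314.5 374. ] 188 [0.3752 0.2254]
side [257.5 405. ] 215 [0.4184 0.3473]
top [421.9 252.9] 295 [ 0.557  -0.3396]
top [129.4 304.6] 155 [0.4167 0.3503]
```

View pics/t3.png

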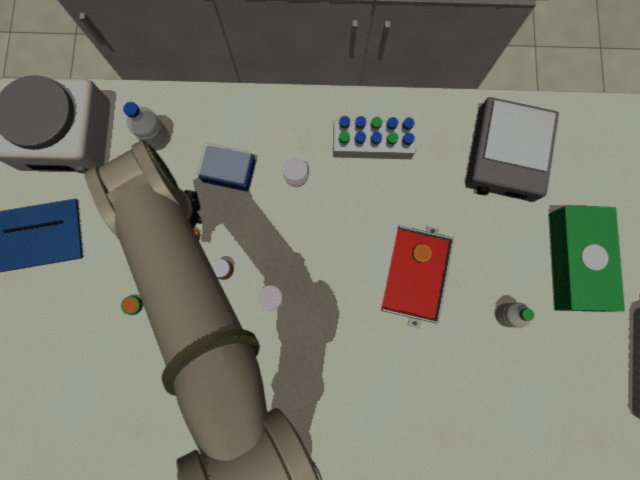

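B is well inside the bay at pixel (423,253). Next is A.

>>> send_rows:
  rows:
    - [0.3, 0.002, 0.04, 0, 0]
    - [0.3, 0.001, 0.034, 0, -0.6]
    - [0.3, 0, 0, -0.03, 0]
    - [0.3, 0, 0, -0.03, 0]
    - [0.3, 0, 0, -0.016, 0]

```text
time_s: 7.05
position: [0.5917, 0.2608, 0.1808]
tool_rot: [0.757, 0.653, -0.001, -0.0]
force: [0.7, 0.3, -0.1]
opening: 0.0301
gripper_force: 0.0
```

```bash
python3 - <<'E'
from h import *
a=read_camera("side");s=readout.get_state();print(s['position'],s['tool_rot'],s['force'])
for c in caps("side",a): print(*c)
E
```

```text
[0.5913777  0.25995673 0.17863984] [ 0.75762664  0.65268199 -0.00272156 -0.00083007] [-1.29147537 -0.80197183 -1.83851699]
[392.6 199.3] 175 [ 0.5561 -0.3418]
[245.1 322.2] 98 [0.5782 0.2158]
[320.4 338. ] 125 [0.4214 0.1476]
[273.  360.6] 315 [0.463 0.253]
[229.9 358.4] 139 [0.537  0.3036]
[314.5 374. ] 189 [0.3753 0.2253]
[257.5 405.1] 216 [0.4183 0.3473]
```

>>> send_rows:
  rows:
    - [0.3, -0.001, -0.01, 0.003, 0]
    - [0.3, -0.001, -0.015, 0, 0]
    - [0.3, -0.002, -0.02, 0, 0]
    - [0.3, -0.002, -0.025, 0, 0]
    - [0.3, -0.003, -0.03, 0, 0]

```text
time_s: 7.6
position: [0.5848, 0.1585, 0.188]
tool_rot: [0.758, 0.652, 0.002, 0.001]
force: [0.4, 0.2, 0.6]
opening: 0.0297
gripper_force: 0.1
```

>>> send_rows:
  rows:
    - [0.3, -0.004, -0.03, 0, 0]
    - [0.3, -0.004, -0.03, 0, 0]
    - [0.3, -0.004, -0.03, 0, 0]
    - [0.3, -0.004, -0.03, 0, 0]
    - [0.3, -0.004, -0.03, 0, 0]

```text
time_s: 8.1
position: [0.5644, 0.0072, 0.1879]
tool_rot: [0.759, 0.651, 0.001, 0.001]
force: [0.4, 0.4, -0.3]
opening: 0.03
gripper_force: 0.1
```

```bash
python3 - <<'E'
from h import *
a=read_camera("side");s=readout.get_state();print(s['position'],s['tool_rot'],s['force'])
for c in caps("side",a): print(*c)
b=cv2.cvtColor(a,cv2.COLOR_RGB2BGR)[200:400,210:450]
cv2.imwrite("pics/s4.png",cv2.resize(b,None,fx=2.7,fy=2.7,interpolation=cv2.INTER_CUBIC))
E
```

```text
[0.56414323 0.00067131 0.18728663] [ 0.76079852  0.6489822  -0.00095902  0.00260754] [ 0.31605188 -5.47252154 -0.22705405]
[392.7 199.2] 174 [ 0.5563 -0.3424]
[320.4 338. ] 124 [0.4215 0.1477]
[272.8 360.2] 295 [0.4641 0.2523]
[229.8 358.3] 138 [0.5373 0.3037]
[314.5 374. ] 187 [0.3753 0.2252]
[257.6 405.1] 215 [0.4182 0.3474]
```

View pics/s4.png

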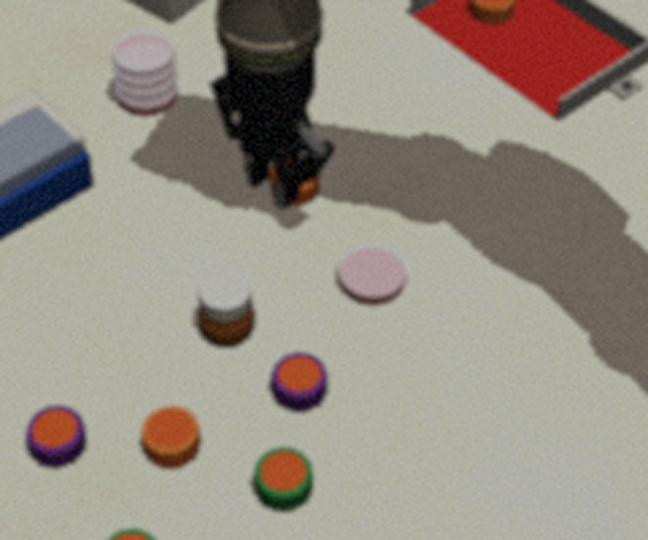

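A is nested and the jar and dish are untouched. I'm continuing into the bay.

>>> send_rows:
  rows:
    - [0.3, -0.005, -0.02, 0, -0.5]
    - [0.3, -0.007, -0.03, 0, -0.5]
    - [0.3, -0.007, -0.03, 0, -0.5]
    - [0.3, -0.007, -0.03, 0, -0.5]
    - [0.3, -0.007, -0.03, 0, -0.5]

```text
time_s: 8.65
position: [0.531, -0.1325, 0.1877]
tool_rot: [0.773, 0.635, 0.001, 0.002]
force: [0.6, -0.8, 0.2]
opening: 0.0296
gripper_force: 0.1
```

>>> send_rows:
  rows:
    - [0.3, -0.006, -0.03, 0, 0]
    - [0.3, -0.006, -0.03, 0, 0]
    - [0.3, -0.006, -0.03, 0, 0]
    - [0.3, -0.005, -0.025, 0, 0]
    - [0.3, -0.004, -0.02, 0, 0]

```text
time_s: 9.15
position: [0.5033, -0.2683, 0.1877]
tool_rot: [0.773, 0.634, -0.0, 0.002]
force: [0.7, -0.4, 0.1]
opening: 0.0301
gripper_force: 0.1
```

>>> send_rows:
  rows:
    - [0.3, -0.003, -0.012, 0, 0]
    - [0.3, -0.002, -0.01, 0, 0]
    - [0.3, -0.001, -0.007, 0, 0]
    - [0.3, 0, -0.003, 0, 0]
    - [0.3, 0, 0, 0, 0]

```text
time_s: 9.65
position: [0.4985, -0.2967, 0.1858]
tool_rot: [0.772, 0.636, 0.0, -0.0]
force: [-0.4, 0.5, 0.3]
opening: 0.0298
gripper_force: 0.0
```

>>> send_rows:
  rows:
    - [0.3, 0.002, 0.01, 0, 0]
    - [0.3, 0.004, 0.02, 0, 0]
    - [0.3, 0.004, 0.02, 0.01, 0]
    - [0.3, 0.004, 0.02, 0.03, 0]
    - [0.3, 0.004, 0.02, 0.035, 0]

```text
time_s: 10.15
position: [0.5161, -0.2041, 0.2602]
tool_rot: [0.771, 0.636, -0.0, -0.002]
force: [0.5, -0.2, 0.7]
opening: 0.03
gripper_force: 0.0
```

```bash
python3 - <<'E'
from h import *
a=read_camera("side");t=read_camera("top");s=readout.get_state();print(s['position'],s['tool_rot'],s['joints'],s['force'])
for n,i in(("side",a),("top",t)): 
  for c in caps(n,i): print(n,*c)
E
```

```text
[ 0.51932196 -0.20161078  0.26567123] [0.76976991 0.6383092  0.00273876 0.00285463] [ 0.7358206   0.39687392 -0.52443889  1.72480801  0.22112694  1.07120624
 -0.04619602] [0.50053696 1.16144421 0.56447846]
side [409.5 211.3] 165 [ 0.4926 -0.3274]
side [320.5 338. ] 126 [0.4213 0.1475]
side [272.8 360. ] 288 [0.4644 0.2521]
side [229.8 358.3] 138 [0.5373 0.3036]
side [314.4 374. ] 187 [0.3753 0.2253]
side [257.6 405. ] 214 [0.4183 0.3473]
top [152.6 255.2] 136 [0.5351 0.3059]
top [173.4 285.2] 255 [0.4648 0.2506]
top [129.4 304.6] 155 [0.4167 0.3503]
top [214.1 305.4] 142 [0.4197 0.1513]
top [179.7 324.5] 154 [0.3737 0.2289]
```

A is in the bay at (0.493,-0.327). Next is C: first sideways round the jar, then down A's lane.

>>> send_rows:
  rows:
    - [0.3, -0.006, 0.031, 0, 5.2]
    - [0.3, -0.006, 0.031, 0, 5.2]
    - [0.3, -0.006, 0.031, 0, 5.2]
    - [0.3, -0.006, 0.031, 0, 5.2]
    - [0.3, -0.006, 0.031, 0, 5.2]

```text
time_s: 10.75
position: [0.4856, -0.0496, 0.2603]
tool_rot: [0.607, 0.794, -0.0, -0.0]
force: [0.6, -0.4, 0.6]
opening: 0.03
gripper_force: 0.0
```

>>> send_rows:
  rows:
    - [0.3, -0.006, 0.031, 0, 5.2]
    - [0.3, -0.006, 0.031, 0, 5.2]
    - [0.3, -0.006, 0.031, 0, 5.2]
    - [0.3, -0.006, 0.031, 0, 5.2]
    - [0.3, -0.006, 0.031, 0, 5.2]

```text
time_s: 11.25
position: [0.4553, 0.1051, 0.2604]
tool_rot: [0.413, 0.911, -0.0, -0.0]
force: [0.3, -0.5, -0.7]
opening: 0.0303
gripper_force: 0.0
```

>>> send_rows:
  rows:
    - [0.3, -0.006, 0.031, 0, 5.2]
    - [0.3, -0.006, 0.031, 0, 5.2]
    - [0.3, -0.006, 0.031, 0, 5.2]
    - [0.3, -0.006, 0.031, 0, 5.2]
    - [0.3, -0.006, 0.031, 0, 5.2]

```text
time_s: 11.75
position: [0.4251, 0.2599, 0.2604]
tool_rot: [0.198, 0.98, -0.0, -0.0]
force: [0.1, 0.9, 0.2]
opening: 0.0297
gripper_force: 0.0
```

```bash
python3 - <<'E'
from h import *
a=read_camera("side");t=read_camera("top");s=readout.get_state();print(s['position'],s['tool_rot'],s['joints'])
for n,i in(("side",a),("top",t)): 
  for c in caps(n,i): print(n,*c)
E
```

```text
[0.42354477 0.26302968 0.26089827] [ 1.94817600e-01  9.80838217e-01  1.47369128e-03 -5.68057528e-04] [ 0.1947403   0.40166326 -0.97409996  1.86458941  0.37413487  1.07161785
  0.25319051]
side [392.6 199.3] 173 [ 0.5562 -0.342 ]
side [409.6 212. ] 179 [ 0.491  -0.3253]
side [320.4 338. ] 124 [0.4215 0.1477]
side [229.7 358.3] 135 [0.5374 0.3037]
side [272.7 361.5] 221 [0.4621 0.255 ]
side [314.5 374. ] 188 [0.3752 0.2253]
side [257.6 405. ] 216 [0.4184 0.3472]
top [422.1 252.9] 287 [ 0.5571 -0.3401]
top [152.  255.1] 125 [0.5352 0.3072]
top [415.5 279.8] 293 [ 0.4919 -0.3235]
top [172.9 285. ] 241 [0.4652 0.2518]
top [214.1 305.5] 143 [0.4196 0.1514]
top [179.7 324.5] 155 [0.3737 0.229 ]
```

>>> send_rows:
  rows:
    - [0.3, 0.001, 0.006, -0.01, 0]
    - [0.3, 0, 0, -0.02, 0]
    - [0.3, 0, 0, -0.02, 0]
    - [0.3, 0, 0, -0.015, 0]
    - [0.3, 0, 0, -0.008, 0]

```text
time_s: 12.35
position: [0.427, 0.2632, 0.1857]
tool_rot: [0.201, 0.98, -0.001, -0.001]
force: [0.1, -0.5, 0.2]
opening: 0.0297
gripper_force: 0.0
```

```bash
python3 - <<'E'
from h import *
a=read_camera("side");s=readout.get_state();print(s['position'],s['tool_rot'],s['force'])
for c in caps("side",a): print(*c)
b=cv2.cvtColor(a,cv2.COLOR_RGB2BGR)[240:440,180:420]
cv2.imwrite("pics/s5.png",cv2.resize(b,None,fx=2.7,fy=2.7,interpolation=cv2.INTER_CUBIC))
E
```

```text
[0.42684302 0.2631144  0.18533908] [ 0.20062897  0.97966609 -0.00101039 -0.00115905] [-1.49015077 -1.06696057 -0.36299156]
[392.5 199.4] 184 [ 0.5563 -0.3416]
[409.7 212.2] 189 [ 0.4903 -0.3247]
[320.3 338. ] 125 [0.4216 0.1478]
[229.8 358.3] 140 [0.5372 0.3036]
[314.5 374. ] 189 [0.3751 0.2253]
[257.5 405. ] 215 [0.4184 0.3473]
```

View pics/s5.png

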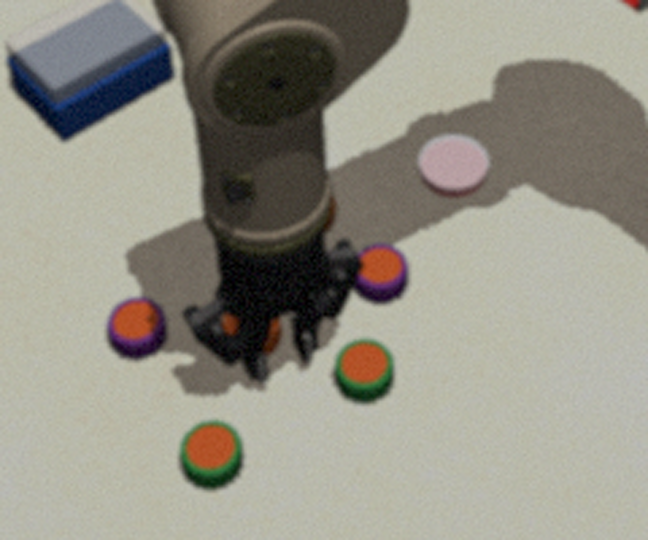

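>>> send_rows:
  rows:
    - [0.3, 0.001, 0.004, 0, 0]
    - [0.3, 0.012, -0.005, 0, 0]
    - [0.3, 0.018, -0.008, 0, 0]
    - [0.3, 0.02, -0.009, 0, 0]
    - [0.3, 0.02, -0.009, 0, 0]

```text
time_s: 12.9
position: [0.5004, 0.2363, 0.1887]
tool_rot: [0.2, 0.98, 0.0, 0.001]
force: [0.9, 0.4, -0.1]
opening: 0.0299
gripper_force: 0.1
```

>>> send_rows:
  rows:
    - [0.3, 0.02, -0.009, 0, 0]
    - [0.3, 0.018, -0.008, 0, 0]
    - [0.3, 0.012, -0.005, 0, 0]
    - [0.3, 0.008, -0.003, 0, 0]
    - [0.3, 0.004, -0.001, 0, 0]

```text
time_s: 13.4
position: [0.5611, 0.2106, 0.1879]
tool_rot: [0.201, 0.98, 0.0, 0.0]
force: [-0.2, 0.4, 0.9]
opening: 0.03
gripper_force: 0.1
```

>>> send_rows:
  rows:
    - [0.3, -0.005, 0.002, 0, 0]
    - [0.3, -0.015, 0.006, 0, 0]
    - [0.3, -0.015, 0.006, 0.01, 0]
    - [0.3, -0.005, 0.002, 0.03, 0]
    - [0.3, 0, 0, 0.035, 0]

```text
time_s: 13.9
position: [0.5175, 0.2284, 0.2624]
tool_rot: [0.198, 0.98, -0.001, -0.002]
force: [1.9, -0.4, 0.5]
opening: 0.0298
gripper_force: 0.0
```

```bash
python3 - <<'E'
from h import *
a=read_camera("side");t=read_camera("top");s=readout.get_state();print(s['position'],s['tool_rot'],s['joints'])
for n,i in(("side",a),("top",t)): 
  for c in caps(n,i): print(n,*c)
E
```

```text
[0.51993277 0.2295226  0.26740062] [0.19876016 0.9800422  0.00188575 0.00285268] [ 0.20971682  0.52575436 -0.89820434  1.68100276  0.44706842  1.14659662
  0.3617582 ]
side [392.7 199.2] 172 [ 0.5564 -0.3424]
side [409.6 211.5] 180 [ 0.4921 -0.3269]
side [320.4 338. ] 125 [0.4214 0.1476]
side [229.8 358.3] 139 [0.5372 0.3036]
side [314.5 374. ] 189 [0.3753 0.2253]
side [257.5 405. ] 215 [0.4184 0.3473]
top [198.4 235.7] 229 [0.5853 0.1997]
top [422.  252.9] 292 [ 0.557  -0.3399]
top [415.4 279.7] 298 [ 0.492  -0.3233]
top [214.  305.5] 146 [0.4194 0.1516]
```

C is at (0.5855,0.199). I'm repositioning behind it for the second leg.

>>> send_rows:
  rows:
    - [0.3, 0.007, 0.003, 0, -7.4]
    - [0.3, 0.007, 0.003, 0, -7.4]
    - [0.3, 0.007, 0.003, 0, -7.4]
    - [0.3, 0.007, 0.003, 0, -7.4]
    - [0.3, 0.007, 0.003, 0, -7.4]

```text
time_s: 14.5
position: [0.5545, 0.2429, 0.2622]
tool_rot: [0.502, 0.865, -0.0, -0.0]
force: [0.2, -0.6, 0.1]
opening: 0.0298
gripper_force: 0.0
```

>>> send_rows:
  rows:
    - [0.3, 0.007, 0.001, 0, -7.4]
    - [0.3, 0.007, 0.001, 0, -7.4]
    - [0.3, 0.007, 0.001, 0, -7.4]
    - [0.3, 0.007, 0.001, 0, -7.4]
    - [0.3, 0.007, 0.001, 0, -7.4]

```text
time_s: 15.0
position: [0.5894, 0.2479, 0.2621]
tool_rot: [0.751, 0.661, -0.0, -0.0]
force: [-0.2, 0.3, 0.1]
opening: 0.0296
gripper_force: 0.0
```

```bash
python3 - <<'E'
from h import *
a=read_camera("side");s=readout.get_state();print(s['position'],s['tool_rot'],s['force'])
for c in caps("side",a)+caps(): print(*c)
E
```

```text
[0.59027214 0.24785727 0.26226256] [ 7.53430273e-01  6.57527778e-01  1.50262782e-05 -2.11661196e-04] [-0.51356956  0.1243063   0.44667383]
[392.6 199.3] 176 [ 0.5562 -0.342 ]
[409.6 212.1] 193 [ 0.4907 -0.3249]
[248.2 316.5] 272 [0.5838 0.2002]
[320.4 338. ] 125 [0.4214 0.1476]
[229.8 358.3] 141 [0.5372 0.3036]
[314.5 374. ] 189 [0.3753 0.2253]
[257.5 405. ] 215 [0.4184 0.3473]
[199. 236.] 244 [0.5845 0.1981]
[422.  252.8] 291 [ 0.5571 -0.3398]
[415.4 279.8] 298 [ 0.4919 -0.3234]
[214.2 305.4] 142 [0.4197 0.1513]
```

>>> send_rows:
  rows:
    - [0.3, 0, -0.001, -0.015, 0]
    - [0.3, 0, 0, -0.02, 0]
    - [0.3, 0, 0, -0.02, 0]
    - [0.3, 0, 0, -0.015, 0]
    - [0.3, 0, 0, -0.005, 0]

```text
time_s: 15.6
position: [0.5891, 0.2456, 0.1848]
tool_rot: [0.749, 0.663, -0.002, -0.001]
force: [-0.5, 1.1, -0.2]
opening: 0.0298
gripper_force: 0.0
```

>>> send_rows:
  rows:
    - [0.3, -0.001, -0.01, 0, 0]
    - [0.3, -0.002, -0.015, 0, 0]
    - [0.3, -0.002, -0.02, 0, 0]
    - [0.3, -0.003, -0.025, 0, 0]
    - [0.3, -0.004, -0.03, 0, 0]

```text
time_s: 16.1
position: [0.5784, 0.1446, 0.189]
tool_rot: [0.749, 0.662, 0.001, 0.001]
force: [1.0, -0.4, 1.0]
opening: 0.03
gripper_force: 0.0
```

>>> send_rows:
  rows:
    - [0.3, -0.004, -0.03, 0, 0]
    - [0.3, -0.004, -0.03, 0, 0]
    - [0.3, -0.005, -0.03, 0, -1]
    - [0.3, -0.006, -0.03, 0, -1]
    - [0.3, -0.007, -0.03, 0, -1.5]

```text
time_s: 16.6
position: [0.5521, -0.0067, 0.1889]
tool_rot: [0.77, 0.638, 0.001, 0.001]
force: [0.4, -0.2, 0.0]
opening: 0.0296
gripper_force: 0.0
```

>>> send_rows:
  rows:
    - [0.3, -0.009, -0.03, 0, -1.5]
    - [0.3, -0.009, -0.03, 0, -1.5]
    - [0.3, -0.009, -0.03, 0, -1]
    - [0.3, -0.009, -0.025, 0, -1]
    - [0.3, -0.007, -0.02, 0, -1]

```text
time_s: 17.1
position: [0.5082, -0.1423, 0.1888]
tool_rot: [0.803, 0.596, 0.0, 0.001]
force: [0.0, -0.0, -0.2]
opening: 0.0296
gripper_force: 0.1
```

```bash
python3 - <<'E'
from h import *
a=read_camera("side");s=readout.get_state();print(s['position'],s['tool_rot'],s['force'])
for c in caps("side",a): print(*c)
b=cv2.cvtColor(a,cv2.COLOR_RGB2BGR)[170:370,250:490]
cv2.imwrite("pics/s6.png",cv2.resize(b,None,fx=2.7,fy=2.7,interpolation=cv2.INTER_CUBIC))
E
```

```text
[ 0.50714749 -0.14587061  0.18859185] [ 0.80423148  0.5943131  -0.00104447  0.0016083 ] [-0.94676675 -3.64683845  0.2447957 ]
[392.7 198.5] 152 [ 0.5579 -0.3449]
[409.7 211.9] 179 [ 0.4911 -0.3258]
[320.4 338. ] 125 [0.4214 0.1476]
[229.7 358.3] 139 [0.5374 0.3037]
[314.4 374. ] 187 [0.3753 0.2253]
[257.6 405. ] 215 [0.4183 0.3472]
```

View pics/s6.png

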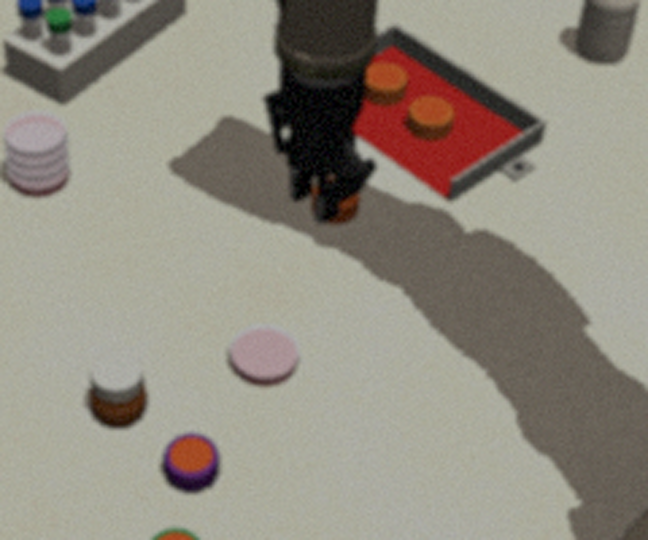

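C is nested and heading for the free left part of the bay.

>>> send_rows:
  rows:
    - [0.3, -0.008, -0.02, 0, -0.5]
    - [0.3, -0.009, -0.025, 0, -0.5]
    - [0.3, -0.009, -0.025, 0, -0.5]
    - [0.3, -0.007, -0.02, 0, 0]
    - [0.3, -0.005, -0.015, 0, 0]

```text
time_s: 17.65
position: [0.4701, -0.2467, 0.1888]
tool_rot: [0.81, 0.586, -0.0, 0.001]
force: [0.1, 1.1, 0.1]
opening: 0.0296
gripper_force: 0.1
```

>>> send_rows:
  rows:
    - [0.3, -0.004, -0.01, 0, 0]
    - [0.3, -0.002, -0.007, 0, 0]
    - [0.3, -0.001, -0.004, 0, 0]
    - [0.3, 0, -0.002, 0, 0]
    - [0.3, 0, 0, 0, 0]

```text
time_s: 18.15
position: [0.4646, -0.2666, 0.1877]
tool_rot: [0.809, 0.587, 0.0, -0.0]
force: [-0.5, 0.6, 0.5]
opening: 0.0298
gripper_force: 0.0
```

>>> send_rows:
  rows:
    - [0.3, 0.003, 0.01, 0, 0]
    - [0.3, 0.006, 0.02, 0, 0]
    - [0.3, 0.006, 0.02, 0.01, 0]
    - [0.3, 0.006, 0.03, 0.03, 0]
    - [0.3, 0.006, 0.04, 0.025, 0]

```text
time_s: 18.65
position: [0.4915, -0.1457, 0.2534]
tool_rot: [0.81, 0.587, -0.0, -0.0]
force: [0.9, 0.4, 0.2]
opening: 0.0298
gripper_force: 0.0
```

>>> send_rows:
  rows:
    - [0.3, 0, 0.04, 0.01, 0]
    - [0.3, 0, 0.04, 0.01, 0]
    - [0.3, 0, 0.04, 0.01, 0]
    - [0.3, 0, 0.04, 0, 0]
    - [0.3, 0, 0, 0, 0]

```text
time_s: 19.15
position: [0.4906, 0.0209, 0.2836]
tool_rot: [0.806, 0.592, 0.001, -0.001]
force: [0.7, -1.1, 0.0]
opening: 0.03
gripper_force: 0.0
```

```bash
python3 - <<'E'
from h import *
a=read_camera("side");t=read_camera("top");s=readout.get_state();print(s['position'],s['force'])
o=np.array([.509,-.330])
for n,i in(("side",a),("top",t)): 
  for c in caps(n,i):
    d=c[2]-o
    if c[2][1]<-.1: print(n,*c,"bay",(d@[.984,-.18]).round(3),(d@[.18,.984]).round(3))
v=lambda i,r,c:cv2.resize(cv2.cvtColor(i,cv2.COLOR_RGB2BGR)[r:r+150,c:c+200],None,fx=2,fy=2,interpolation=cv2.INTER_CUBIC)
cv2.imwrite("pics/e.png",np.hstack([v(t,200,320),v(a,150,320)]))
E
```

```text
[0.49096238 0.01532436 0.28271404] [-0.59130664 -0.40261032 -0.39023691]
side [392.7 198.9] 165 [ 0.5571 -0.3436] bay 0.05 -0.005
side [412.4 217.4] 349 [ 0.4733 -0.3111] bay -0.039 0.012
top [422.2 252.8] 285 [ 0.5572 -0.3402] bay 0.049 -0.001
top [409.1 287.4] 586 [ 0.4734 -0.3081] bay -0.039 0.015
```

View pics/e.png

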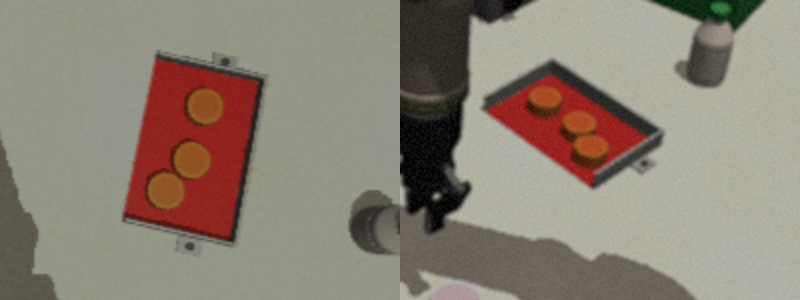

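Both views show all three caps flat and inside the red floor. C, nearest the mouth, is at bay y of about 0.028 m, against a limit of 0.047 m. The arm is clear of everything, so I'm handing in.

```bash
python3 -c "
from plant import bot
print(bot.finish_job())"
```

```text
the job is handed in; nothing more can be done
None
```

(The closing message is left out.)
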